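# Fit the return spring on the clamp's guide rod

## Task

Take the yellow spring from the tray and thread it, bent wire end downwards, over the guide rod of the green clamp base: when its wire end snags on a brass collar, twist the spring slightly under light pressure until it drops through the collar's slot, never forcing it (stay under about 40 N). Press it gently fully home on the seat, then turn it clockwise (seen from above) until its wire end is up against the red stop pin, so that it is caught under the lower collar, and let go. Leave the red spring and everything else on the bench alone.

Things in the scene. Friction and masses are not known exactly. Their poses are not given: they have to be found in the camera images.
- yellow_spring: Stiff yellow die spring, loose, about 0.16 kg (treat as rigid: hand forces do not compress it), standing upright in the tray: 60 mm tall, 40 mm outside diameter, 32 mm bore, 4 mm wire. Origin: centre of its underside; z up along its axis; its bent wire end points along its +x. Grip it round the coils in the upper half.
- yellow_spring_tail (a point): Point on the yellow spring's bent wire end: 26 mm from the axis along +x, 2 mm above the underside. The wire end is a straight radial bar, 4 mm wide and 4 mm high, lying at the spring's underside and reaching from 11 mm to 27 mm from the axis: 5 mm into the bore and 7 mm out of the coils.
- red_spring: Red spring of the same size and shape, also loose and upright in the tray; not wanted, leave it standing.
- tray: Grey plastic tray fixed to the bench, 150 mm (its x) by 260 mm (its y), walls 5 mm thick and 22 mm high, floor 5 mm thick. Origin: centre of its underside. The springs stand in it, at least 100 mm apart along its y; which one stands where varies.
- clamp_base: Green clamp base fixed to the bench: block 110 x 110 mm, 30 mm high (feet 150 x 60 mm, 12 mm high, along its x), bolt heads 5 mm high at the corners. Origin: centre of its underside, on the axis of the upright rod. A white line on top along its +x marks the middle of the range in which the collar slots lie.
- seat (a point): Centre of the seat, the flat top of the block (30 mm above the bench) on the rod's axis; axes as clamp_base.
- rod_tip (a point): Tip of the upright guide rod, 58 mm above the seat. The rod is 18 mm in diameter, its last 8 mm tapered to 8 mm, and carries two brass collars, each 29 mm in diameter and 8 mm high.
- upper_slot_collar (a point): Centre of the top face of the upper collar, 42 mm above the seat (the collar spans 34 to 42 mm). Each collar has one radial slot 6.2 mm wide, open above and below, that lets the spring's wire end through when it lies within about 0.08 rad of the slot. Slots point anywhere within 0.6 rad either side of clamp_base's +x and are not measured: feel for them. Axes as clamp_base, not as the slot.
- lower_slot_collar (a point): Centre of the top face of the lower collar, 16 mm above the seat (the collar spans 8 to 16 mm). As the upper one, but its slot lies at another angle within the same range. The collars are fixed and do not turn; between them and below the lower one the spring turns freely.
- stop_pin (a point): Top of the red stop pin, 6 mm diameter, 12 mm high, on the seat 25 mm from the rod's axis at -1.35 rad (about z, from clamp_base's +x). A seated spring turned clockwise from above meets it when its wire end points at about -1.15 rad in clamp_base's frame.
- flange: Dark steel pipe flange, 130 mm diameter, 22 mm high, lying on the bench (origin: centre of its underside); leave alone.
- wrench: Steel wrench lying on the bench; leave alone.
- hammer: Hammer lying on the bench; leave alone.
- grind_disc: Orange grinding disc, 100 mm diameter, 6 mm thick, lying flat; leave alone.
- nut_can: Aluminium can, 72 mm diameter, 70 mm high; leave alone.
Mind the look-alikes: they are no part of the job. Of the things that look like the yellow_spring, take the one that is farthest from the robot's base at the start.

How it is judged (in metres and radians):
On the way, in this order (a step that is already met when the one before it is completed fails the run):
1. the yellow spring is over the rod end (z of yellow_spring in the frame of seat below 0.05 m and horizontal distance between yellow_spring and seat below 0.006 m and angle between yellow_spring's own z axis and vertical below 0.2 rad), for 0.05 s.
2. its wire end has passed the upper collar (z of yellow_spring in the frame of seat below 0.028 m and horizontal distance between yellow_spring and seat below 0.006 m), for 0.05 s.
3. it is home on the seat (z of yellow_spring in the frame of seat below 0.002 m and horizontal distance between yellow_spring and seat below 0.0035 m), for 0.1 s.
At the end, for the whole second after the job is handed in: The yellow spring stands upright (0.08 rad) and at rest on the seat: underside within 2 mm of it, axis within 3.5 mm of the rod's, wire end turned clockwise to within about 0.2 rad of the stop pin (tail point under 14.5 mm along the base's +x, over 12 mm towards its -y) (all of step 3 and angle between yellow_spring's own z axis and vertical below 0.08 rad and x of yellow_spring_tail in the frame of clamp_base below 0.0145 m and y of yellow_spring_tail in the frame of clamp_base below -0.012 m and linear speed of yellow_spring below 0.01 m/s); the robot touches nothing.
It fails at once if the yellow spring is forced: more than 40 N between it and the clamp base, rod or collars (contact force between yellow_spring and clamp_base above 40 N).
It fails at once if the red spring is moved by more than 15 mm or tipped (distance of red_spring from where it was at the start of the episode above 0.015 m or angle between red_spring's own z axis and vertical above 0.3 rad).
It fails at once if a bystander on the bench (flange, wrench, hammer, disc, can) is moved by more than 30 mm (distance of any of flange, wrench, hammer, grind_disc, nut_can from where it was at the start of the episode above 0.03 m).
It also fails if it takes over 72 s, if anything falls off the work surface, if the arm or the gripper's body presses on something with over 40 N, if the wrist force passes 120 N, or if a joint passes its speed limit or range.

## Robot

A 6-joint arm with a two-finger parallel gripper is mounted at the origin on the work surface. World frame = base frame: x ahead of the robot, y to its left, z up, the work surface at z = 0. Lengths are in m, angles in degrees, forces in N, time in s.
With the tool pointing down it reaches from about 0.275 to 0.825 m from the base axis. Payload 5.2 kg.
Tool frame: the origin (TCP) lies at the very end of the fingers, on their centre line; the grasp point (between the pads) lies behind it (bot.grip_point_offset is the z of the grasp point in the tool frame, in m); z points along the fingers, y is the line along which they close (so a half turn about z gives the same grasp; the last joint's range is limited). The gripper opens to 93 mm and grips with 3 to 60 N. Pads are 15 mm wide; open, the fingers measure 128 mm over their backs; the gripper's body (75 mm by 188 mm) begins 65 mm behind the grasp point.
Start: joints at [55.703, 14.817, 87.949, -0, 77.235, -11.62], TCP at [0.212, 0.507, 0.219] pointing down, gripper open.
Joint ranges: [-179.93, 179.93], [-52.35, 119.4], [10.71, 147.94], [-69.91, 249.91], [12.55, 155.21], [-178.61, 178.61]. Speed limits (degrees/s): [147.25, 147.25, 180, 180, 180, 180].

## Interface

Orientations are given as a 3x3 rotation matrix whose columns are the frame's x, y, z axes.
In Python, from workcell import bot, eyes gives the robot as it stands. The module is installed in compiled form; this text tells all that it offers. Calls block until the motion is done:
- bot.move_pose(position, orientation): joint-space move of the TCP to a pose.
- bot.move_l(position, rotation=None, rate=0.15, max_force=None): straight line of the TCP; rotation=None keeps the orientation; rate is the mean speed in m/s. With max_force (N) it stops when the force on the tool has changed by that much, and returns True; else False.
- bot.move_j(angles): joint-space move.
- bot.set_gripper(opening, effort=None): opening from 0.0 (shut) to 1.0 (fully open); effort is the grip in N (None keeps the last); returns when the fingers have stopped.
- bot.wait(seconds).
- bot.ik(position, orientation): joint angles nearest the present ones, or None.
- eyes.grab_frame(name): name is "side" or "top" or "wrist"; returns the picture (480x640x3 uint8, red, green, blue); there is no depth.
- eyes.camera_model(name): a dict with "fx", "fy", "cx", "cy" (pixels), "extrinsics" (4x4, takes a point from world to camera coordinates). Camera axes: x right, y down, z forward; pixel columns grow to the right and rows downward; lengths in m; the calibration is good to about 2 mm. A picture is of the moment at which its call begins: read the wrist's pose just before it. camera_model takes no time and is no camera call; for the wrist camera it gives the pose at the moment of the call.
A pose or a line that the arm cannot do raises bot.PlanningError and nothing moves.
- bot.finish_job(): hands the job in; it is judged then, once.
Readings, each from a call of its own:
- bot.read_t(): time.
- bot.read_joints(): joint angles.
- bot.read_qvel(): joint speeds.
- bot.read_joint_efforts(): joint torques, N m.
- bot.read_eef_pos(): TCP position.
- bot.read_tool_rot(): TCP orientation.
- bot.read_contact_force(): force on the tool from outside, world axes, zero at the start.
- bot.read_moment(): the same for the moment, N m.
- bot.read_gripper_width(): opening from 0.0 (shut) to 1.0 (fully open).
- bot.read_finger_force(): force on a finger pad.
Only numpy, scipy, OpenCV 4.12 (cv2) and the standard library are available. Lean on these libraries where they do the work, as an engineer would, in place of code of your own. Each camera call takes 0.05 s, during which the arm holds its last target. There are 200 camera calls.

## Working session

There is one attempt and no reset: what is moved stays moved. The work goes in short steps, each a Python script; the robot and the scene stay as the last script left them, time stands still between calls to the robot, and variables do not carry over. Pictures are saved under pics/ and viewed, at most 10 in all, crops included, and the job is handed in when it is done.

```bash
mkdir -p pics
python3 - <<'E'
from workcell import bot,eyes
import cv2,numpy as np
ims=[]
for n in("top","side"):
    im=eyes.grab_frame(n); cv2.imwrite(f"pics/{n}0.png",im[:,:,::-1]); m=eyes.camera_model(n)
    E=np.array(m["extrinsics"]); print(n,m["fx"],m["cx"],m["cy"],(-E[:3,:3].T@E[:3,3]).round(3),E[:3,:3].round(2).tolist())
print(bot.grip_point_offset,bot.read_t(),bot.read_contact_force())
E
```

```text
top 509.85362856904413 322.2873291847397 241.5212443182198 [0.367 0.027 1.406] [[-0.02, -1.0, -0.01], [-0.99, 0.02, -0.13], [0.13, 0.01, -0.99]]
side 599.1279770831031 316.99170310702993 233.37033129632786 [0.359 1.164 1.071] [[-0.99, -0.12, -0.02], [-0.07, 0.65, -0.75], [0.11, -0.75, -0.66]]
-0.0188 0.1 [ 0.02413056 -0.41955766 -0.01936829]
```

View pics/top0.png

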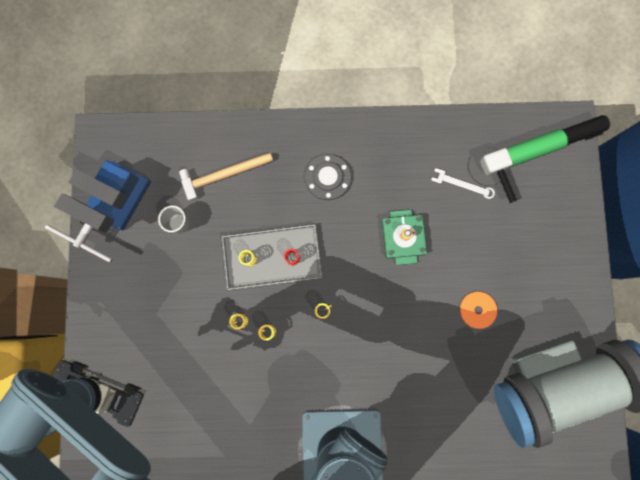

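View pics/side0.png

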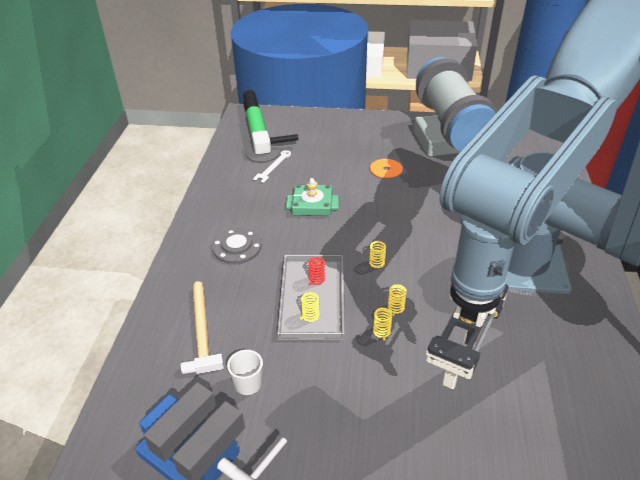

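Yellow-spring candidates in the top view are the tray (247,257), and on the bench (238,322), (266,332) and (322,310). The tray one is farthest from the base at about (340,440), and it stands in the tray, so I choose that one. The red spring is at (292,257), the rod at (405,236). Next I take close looks with the wrist camera at the spring and at the clamp base.

```bash
cat > h.py <<'E'
from workcell import bot,eyes
import cv2,numpy as np
def ray(m,u,v,z):
    E=np.array(m["extrinsics"]);R=E[:3,:3];c=-R.T@E[:3,3]
    d=R.T@np.array([(u-m["cx"])/m["fx"],(v-m["cy"])/m["fy"],1]);return c+d*(z-c[2])/d[2]
def proj(m,p):
    E=np.array(m["extrinsics"]);q=E[:3,:3]@p+E[:3,3];return np.array([m["fx"]*q[0]/q[2]+m["cx"],m["fy"]*q[1]/q[2]+m["cy"]])
def down(a): # tool y axis (closing) at world angle a
    y=np.array([np.cos(a),np.sin(a),0]);z=np.array([0,0,-1.]);return np.column_stack([np.cross(y,z),y,z])
def look(name):
    m=eyes.camera_model("wrist");im=eyes.grab_frame("wrist");cv2.imwrite(f"pics/{name}.png",im[:,:,::-1])
    np.savez(f"pics/{name}.npz",im=im,**{k:np.array(m[k]) for k in("fx","fy","cx","cy","extrinsics")});return m,im
E
python3 - <<'E'
from h import *
m=eyes.camera_model("top")
sp=ray(m,247,257,.065);rd=ray(m,405,237,.05)
tr=[ray(m,u,v,.022)[:2].round(3) for u,v in((223,236),(318,226),(321,278),(228,289))]
print(sp,ray(m,292,257,.065),rd,tr, ray(m,185,185,.03),ray(m,172,217,.07))
R=bot.read_tool_rot();print(R.round(2),[ray(m,u,v,.03)[:2].round(3) for u,v in((402,209),(407,263))])
for n,p in(("w_spring",sp),("w_base",rd)):
    a=np.arctan2(p[1],p[0])+np.pi/2
    E=np.array(eyes.camera_model("wrist")["extrinsics"]);
    c=-E[:3,:3].T@E[:3,3];P=bot.read_eef_pos();Rt=bot.read_tool_rot()
    off=Rt.T@(c-P);print("camoff",off.round(3),(Rt.T@E[:3,:3].T).round(2).tolist())
    best=None
    for s in(0,np.pi):
        q=bot.ik([p[0],p[1],.3],down(a+s))
        if q is not None and (best is None or abs(q[5])<abs(best[1][5])):best=(s,q)
    Rn=down(a+best[0]);print(best)
    t=np.array([p[0],p[1],.26]);
    o=Rn@off;o[2]=0
    for f in (1,.7,.4,0):
        try: bot.move_pose(t-f*o,Rn);break
        except bot.PlanningError: pass
    print(f,bot.read_eef_pos());look(n)
print(bot.read_t())
a=cv2.imread("pics/w_spring.png");b=cv2.imread("pics/w_base.png")
cv2.imwrite("pics/both.png",cv2.resize(np.hstack([a,b]),(800,300),interpolation=cv2.INTER_AREA))
E
```

```text
[0.51242247 0.24152112 0.065     ] [0.50970216 0.12221395 0.065     ] [ 0.55829094 -0.18073936  0.05      ] [array([0.577, 0.314]), array([0.598, 0.053]), array([0.455, 0.047]), array([0.431, 0.3  ])] [0.72107095 0.41923452 0.03      ] [0.6239519  0.44141664 0.07      ]
[[-0.92  0.39 -0.  ]
 [ 0.39  0.92 -0.  ]
 [ 0.   -0.   -1.  ]] [array([ 0.639, -0.179]), array([ 0.49 , -0.186])]
camoff [ 0.081 -0.    -0.166] [[-0.0, -0.96, -0.29], [1.0, -0.0, -0.0], [0.0, -0.29, 0.96]]
(3.141592653589793, array([ 1.39567587e+01,  1.42579202e+01,  7.74384918e+01, -2.54444375e-14,
        8.83035880e+01,  7.87207554e+01]))
1 [0.43890061 0.20717917 0.25988202]
camoff [ 0.083  0.001 -0.166] [[-0.0, -0.96, -0.29], [1.0, -0.0, -0.0], [0.0, -0.29, 0.96]]
(3.141592653589793, array([-2.88223106e+01,  1.64614454e+01,  7.45000439e+01, -2.54444375e-14,
        8.90385106e+01,  7.91163690e+01]))
1 [ 0.47999189 -0.1531457   0.26001662]
2.975
```

View pics/both.png

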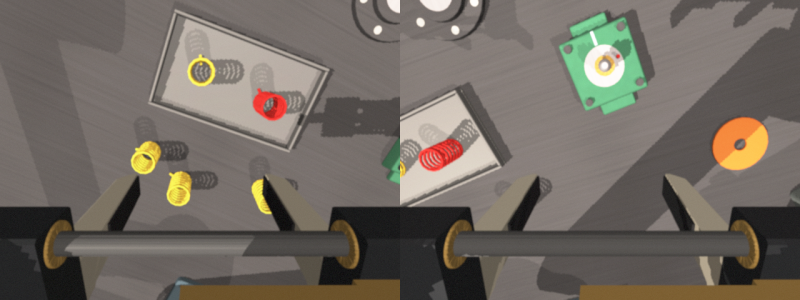

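The left half shows the yellow spring in the tray at about (323,115) native, with its tail up at about (315,88). The right half shows the base's seat at about (326,104), with the white line pointing up-left. Next, one close crop of each.

Run:
```python
import cv2,numpy as np
a=cv2.imread("pics/w_spring.png")[65:155,270:370];b=cv2.imread("pics/w_base.png")[10:190,240:400]
cv2.imwrite("pics/crops.png",np.hstack([cv2.resize(a,(400,450),interpolation=cv2.INTER_CUBIC)[:450],cv2.resize(b,(400,450),interpolation=cv2.INTER_CUBIC)]))
```

```text
(no output)
```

View pics/crops.png

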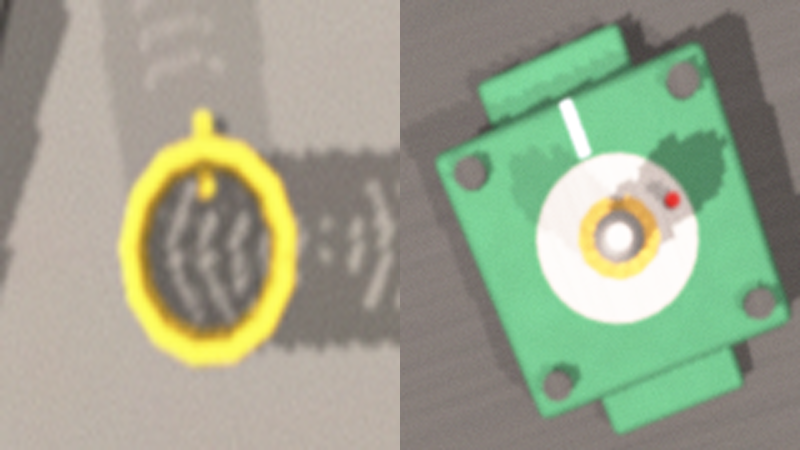

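Run:
```python
from h import *
def ld(n): return dict(np.load(f"pics/{n}.npz"))
s=ld("w_spring");b=ld("w_base")
def disc(im,lo,hi,c,r):
    hsv=cv2.cvtColor(im,cv2.COLOR_RGB2HSV);M=cv2.inRange(hsv,lo,hi);Z=np.zeros_like(M);cv2.circle(Z,c,r,255,-1);M&=Z;return M
M=disc(s["im"],(20,120,100),(35,255,255),(322,115),38)
M=cv2.morphologyEx(cv2.drawContours(np.zeros_like(M),[max(cv2.findContours(M,0,2)[0],key=cv2.contourArea)],-1,255,-1),cv2.MORPH_OPEN,np.ones((9,9)))
e=cv2.fitEllipse(max(cv2.findContours(M,0,2)[0],key=cv2.contourArea));print(e)
c=ray(s,*e[0],.063)
t=ray(s,320.5,87,.007);print("spring",c,"tail",t,np.hypot(*(t-c)[:2]),np.degrees(np.arctan2(*(t-c)[1::-1])))
r=ray(b,327.6,104.8,.088);d=ray(b,326.8,104.8,.030);l=[ray(b,*p,.03) for p in((306.8,50),(314,72.8))];p=ray(b,348.8,90,.042)
print("rod",r,"disc",d,"line",[np.degrees(np.arctan2(*(x-d)[1::-1])) for x in l],"pin",np.hypot(*(p-d)[:2]),np.degrees(np.arctan2(*(p-d)[1::-1])+1.35))
G=disc(b["im"],(60,60,60),(85,255,255),(320,105),85)
```

```text
((322.0096740722656, 114.50582885742188), (43.28238296508789, 44.8968391418457), 179.72689819335938)
spring [0.51372464 0.24130307 0.063     ] tail [0.53712454 0.25405697 0.007     ] 0.026649902415871955 28.59217159377331
rod [ 0.56451184 -0.18588503  0.088     ] disc [ 0.56565521 -0.18630626  0.03      ] line [np.float64(3.3479968915470426), np.float64(5.1621605138898055)] pin 0.0240513065927839 1.7844576697762362
```

Run:
```python
from h import *
rd=np.array([.565,-.186,.18]);off=np.array([.083,0,0]);cs=[]
for n,a in(("b1",252),("b2",72)):
    R=down(np.radians(a));bot.move_pose(rd-R@off,R)
    bot.wait(.3);m,im=look(n);u,v=proj(m,np.array([.565,-.186,.06])).astype(int);print(n,u,v)
    x0=max(0,min(u-80,480));y0=max(0,min(v-90,300));print(x0,y0)
    cs.append(cv2.resize(im[y0:y0+180,x0:x0+160,::-1],(400,450),interpolation=cv2.INTER_CUBIC))
cv2.imwrite("pics/b12.png",np.hstack(cs));print(bot.read_t())
```

```text
b1 320 116
240 26
b2 322 111
242 21
6.7
```

View pics/b12.png

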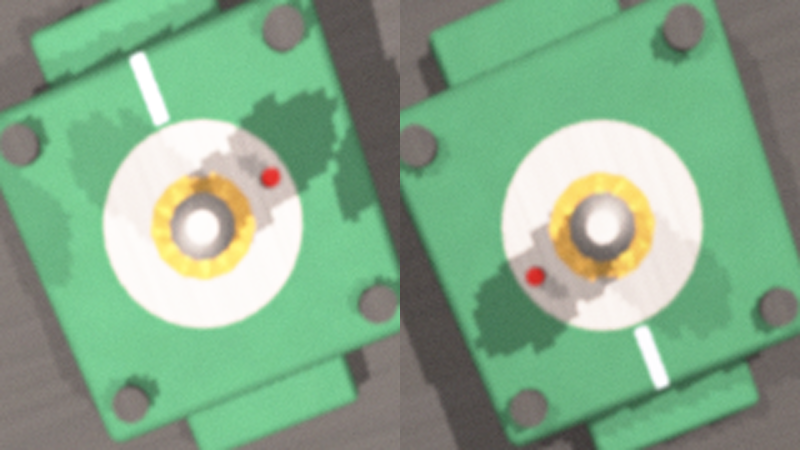

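Both views show the rod, collar and seat disc concentric: rod tip at native (320.8,116.8) in b1 and (322.8,111.4) in b2. The white line runs (295.2,48.8)–(304,74.8) in b1. Now I compute the rod position and grasp the spring.

Run:
```python
from h import *
L={n:dict(np.load(f"pics/{n}.npz")) for n in("b1","b2")}
est={"b1":[((320.8,116.8),.088),((321.6,116.4),.072),((321.2,115.2),.03)],"b2":[((322.8,111.4),.088),((322.8,111.6),.072),((322.8,111),.03)]}
P={n:np.array([ray(L[n],*p,z)[:2] for p,z in e]) for n,e in est.items()}
print({n:p.round(4).tolist() for n,p in P.items()})
a,b=[ray(L["b1"],*p,.03) for p in((295.2,48.8),(304,74.8))];d=(a-b)[:2];y1=np.degrees(np.arctan2(d[1],d[0]))
a,b=[ray(L["b2"],242+x/2.5,21+y/2.5,.03) for x,y in((258,386),(241,328))];d=(a-b)[:2];y2=np.degrees(np.arctan2(d[1],d[0]));print("line",y1,y2)
# grasp: spring
sp=np.array([.5137,.2413]);R=down(np.radians(28.6));bot.set_gripper(.8)
bot.move_pose([*sp,.13],R);bot.move_l([*sp,.031],rate=.1,max_force=8)
bot.set_gripper(0.2,effort=30);print(bot.read_gripper_width()*93,bot.read_finger_force(),bot.read_eef_pos())
bot.move_l([*sp,.09],rate=.1);bot.wait(.3)
print(bot.read_contact_force(),bot.read_moment(),bot.read_gripper_width()*93,bot.read_t())
m,im=look("held");cv2.imwrite("pics/heldc.png",cv2.resize(im[160:400,160:480,::-1],(800,600)))
```

```text
{'b1': [[0.5648, -0.1859], [0.5648, -0.1865], [0.5657, -0.1864]], 'b2': [[0.5652, -0.1856], [0.5652, -0.1856], [0.5645, -0.1853]]}
line 1.3134701761192746 -0.7706584784554192
40.31490233630082 30.00028247013688 [0.51366679 0.24129245 0.03111278]
[ 0.2663172  -0.73948833 -1.58877577] [-0.0480602   0.02081647  0.0295394 ] 40.58562075708766 11.8083
```

View pics/heldc.png

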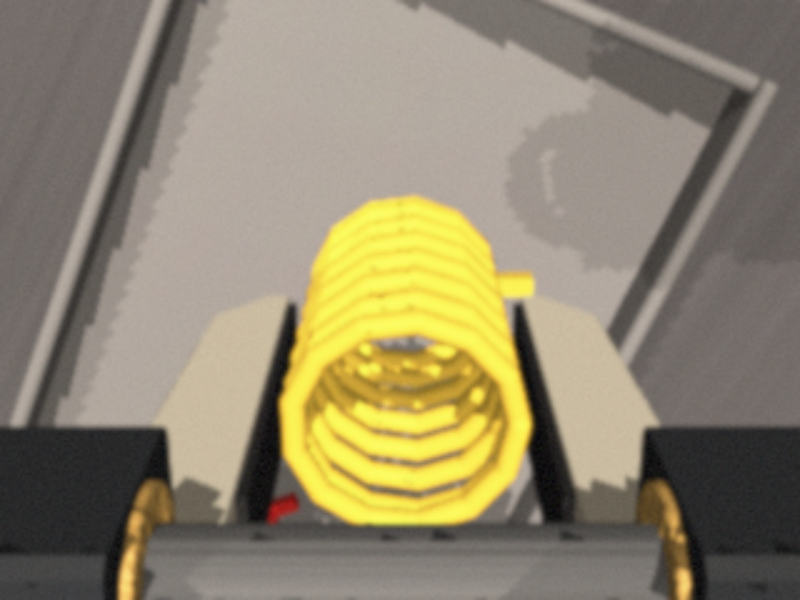

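The spring is held upright, with the tail to the right, tip at native (373.6,273.6), and the top ring centred at about (322,332). Next I compute the in-hand offset, then hover over the rod and take a look.

Run:
```python
from h import *
m=dict(np.load("pics/held.npz"));P=bot.read_eef_pos();R=bot.read_tool_rot()
c=ray(m,322,332,.123);t=ray(m,373.6,273.6,.066);bt=R.T@(t-P);bc=R.T@(c-P)
print("centre tool",bc.round(4),"tail tool",bt.round(4),np.degrees(np.arctan2((t-c)[1],(t-c)[0])),np.hypot(*(t-c)[:2]))
# hover at tail at base angle 0 (world 1.5deg), bottom 12mm above the rod tip
a=np.radians(1.5);R=down(a);off=R@np.array([0,0,0])
bot.move_l([*P[:2],.17],rate=.2)
rod=np.array([.565,-.186])
bot.move_pose([*rod,.17],R);bot.move_l([*rod,.030+.058+.026+.012],rate=.1)
bot.wait(.4);print(bot.read_contact_force(),bot.read_eef_pos(),bot.read_joints().round(1),bot.read_t())
mm,im=look("hov");cv2.imwrite("pics/hovc.png",cv2.resize(im[160:400,160:480,::-1],(800,600)))
im=eyes.grab_frame("side");mm=eyes.camera_model("side");u,v=proj(mm,np.array([.565,-.186,.1])).astype(int);print(u,v)
cv2.imwrite("pics/hovs.png",cv2.resize(im[v-45:v+45,u-60:u+60,::-1],(800,600),interpolation=cv2.INTER_CUBIC))
```

```text
centre tool [ 0.0004  0.0004 -0.0335] tail tool [0.0006 0.0278 0.0235] 29.13003666781049 0.027269579352671474
[ 0.20245421 -0.56704967 -2.11614894] [ 0.56517928 -0.18614066  0.12641817] [-29.   23.6  88.9   0.   67.5 -30.5] 14.9833
310 175
```

View pics/hovc.png

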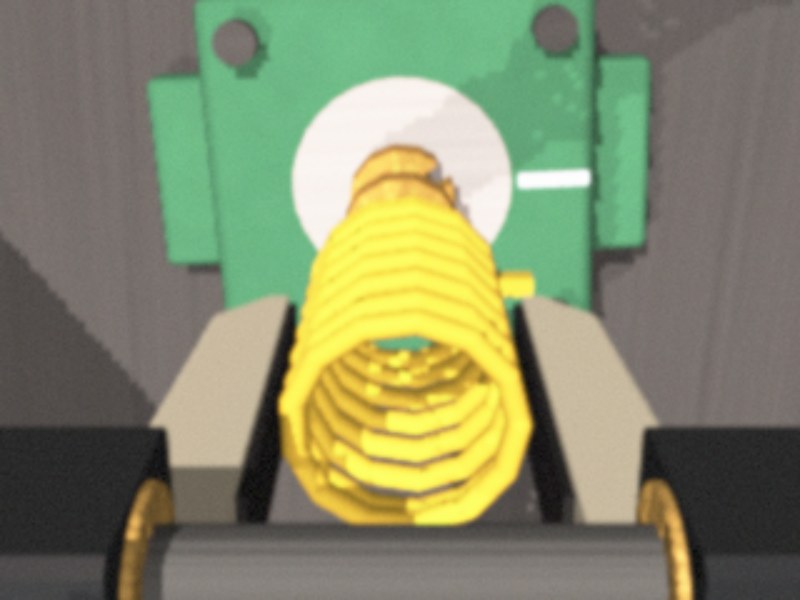

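The spring hangs over the rod and is well aligned, with the tail parallel to the white line at (553,180). Now I lower it and probe for the upper slot.

```bash
cat >> h.py <<'E'
rod=np.array([.565,-.186]);YAW=np.radians(2);Z0=.0561
def b(): return bot.read_eef_pos()[2]-Z0
def goto(h,ang,rate=.05,f=None): return bot.move_l([*rod,Z0+h],down(ang+YAW),rate=rate,max_force=f)
def search(top,angs,lim=6,drop=.003):
    """probe downwards from just above the collar top at each angle until the spring drops"""
    for a in angs:
        goto(top+.0015,a)
        hit=goto(top-drop-.002,a,rate=.02,f=lim);h=b();F=bot.read_contact_force()
        print(round(a,2),hit,round(h*1e3,2),F.round(1),round(bot.read_t(),1))
        if h<top-drop: return a
E
python3 - <<'E'
from h import *
print(goto(.046,0,f=6),b(),bot.read_contact_force())
print(search(.042,[0]))
E
```

```text
False 0.04576327816652569 [ 0.26579935  0.09377005 -0.77466257]
0 True 41.16 [-0.6  0.4  4.2] 16.2
None
```

Run:
```python
from h import *
print(search(.042,[.09,.18,.27,.36,.45,.54,.63,-.09,-.18,-.27,-.36,-.45,-.54,-.63]))
```

```text
0.09 True 41.45 [-0.   0.5  4.8] 16.7
0.18 True 41.56 [-0.1  0.9  4.9] 17.2
0.27 True 41.56 [-0.6  0.2  5.8] 17.7
0.36 True 41.56 [-1.6  0.8  5.1] 18.2
0.45 True 41.58 [-0.9  0.1  5.1] 18.6
0.54 True 41.58 [-1.1 -0.5  5.7] 19.1
0.63 True 41.54 [-0.3 -0.5  4.7] 19.6
-0.09 True 40.87 [0.2 0.5 3.7] 20.7
-0.18 False 36.56 [-0.4 -1.1 -1.9] 21.5
-0.18
```

Run:
```python
from h import *
hit=goto(.022,-.18,rate=.02,f=8);print(hit,b(),bot.read_contact_force(),bot.read_moment(),bot.read_gripper_width()*93,bot.read_t())
if not hit: print(search(.016,[.18,.27,.36,.45,.54,.63,.09,0,-.09,-.18,-.27,-.36,-.45,-.54,-.63]))
```

```text
False 0.022034839794070782 [-0.46455229  0.40829444 -1.07282232] [-0.12089306  0.10319243  0.00069107] 40.49057890793913 22.3583
0.18 True 15.35 [-0.7 -0.5  5.4] 23.1
0.27 True 15.39 [-0.9  0.4  5.4] 23.6
0.36 True 15.11 [0.1 0.2 3.2] 24.1
0.45 True 13.9 [-0.3  0.2 -0.7] 24.6
0.54 False 10.73 [ 0.5  0.3 -1. ] 25.3
0.54
```

Run:
```python
from h import *
hit=goto(.002,.54,rate=.02,f=8);print(hit,b(),bot.read_contact_force())
if not hit or b()<.004:
    hit=goto(-.004,.54,rate=.01,f=8);print(hit,b(),bot.read_contact_force());bot.wait(.2);print(bot.read_t())
```

```text
False 0.001911599088676122 [-0.77201465 -0.03793033 -1.3084352 ]
True 3.9833402779160254e-05 [-0.74029211  0.11134737  4.45596498]
26.5083
```

Run:
```python
from h import *
m0=bot.read_moment()[2]
for a in [.54,.3,.1,-.1,-.3,-.5,-.7,-.9,-1.0,-1.04,-1.07,-1.1,-1.13,-1.16,-1.19,-1.22]:
    goto(.0002,a,f=10);M=bot.read_moment();F=bot.read_contact_force()
    if a<-.8 or a in(.1,-.5): print(a,round(b()*1e3,2),F.round(1),M.round(3))
    if abs(F).max()>8 or (a<-1 and abs(M[2]-m0)>.12): print("contact");break
bot.move_l([*rod,Z0-.003],rate=.01,max_force=5);print(b(),bot.read_contact_force(),bot.read_t())
im=look("turned")[1];cv2.imwrite("pics/turnc.png",cv2.resize(im[160:400,160:480,::-1],(800,600)))
```

```text
0.1 0.03 [ 0.6  0.2 -0.7] [-0.075  0.014  0.032]
-0.5 0.16 [-1.  -0.1 -1.4] [-0.076  0.108 -0.034]
-0.9 0.19 [ 0.8 -0.1 -1.4] [0.015 0.157 0.012]
-1.0 0.18 [ 0.4  0.2 -1.3] [-0.011  0.165 -0.018]
-1.04 0.18 [ 0.1  0.  -2. ] [-0.029  0.115 -0.016]
-1.07 0.18 [ 0. -0. -1.] [-0.023  0.152  0.021]
-1.1 0.17 [ 0.2  0.3 -2. ] [-0.007  0.169 -0.014]
-1.13 0.19 [-0.2 -0.3 -1.4] [-0.     0.175  0.003]
-1.16 0.18 [-1.6 -0.3 -1.9] [-0.002  0.187  0.008]
-1.19 0.18 [-0.6  1.6 -1.3] [0.079 0.134 0.037]
-1.22 0.21 [-0.2  0.9 -1.1] [0.113 0.052 0.248]
contact
6.54551546671947e-05 [-0.86775746  0.23830669  4.29784283] 31.4583
```

View pics/turnc.png

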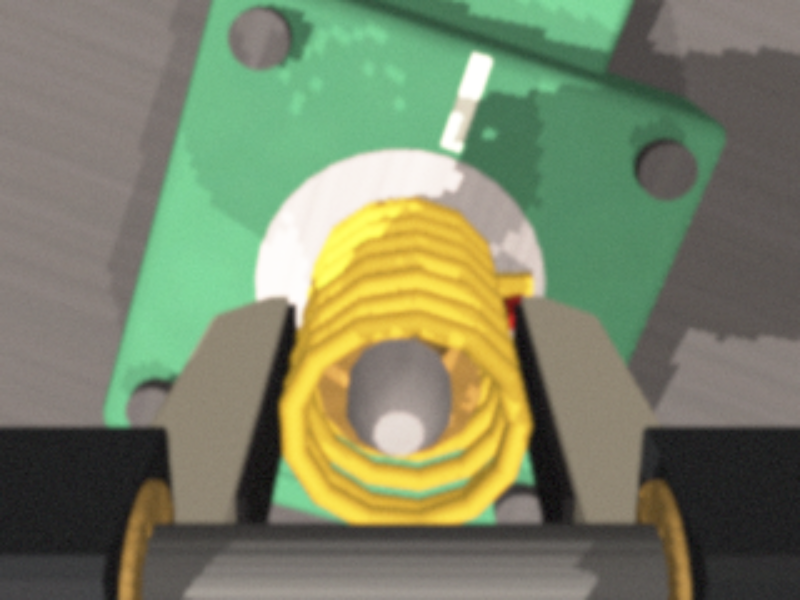

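The spring is seated, with its wire end at (515,283) against the red pin (513,312). I release it and retreat, then check.

Run:
```python
from h import *
goto(.0002,-1.2);bot.set_gripper(.75);bot.wait(.2)
P=bot.read_eef_pos();bot.move_l([*P[:2],.2],rate=.1)
R=down(np.radians(252));bot.move_pose(np.array([*rod,.2])-R@np.array([.083,0,0]),R);bot.wait(.3)
m,im=look("fin");u,v=proj(m,np.array([*rod,.06])).astype(int);y0=max(0,v-90);print(u,y0,bot.read_t())
cv2.imwrite("pics/finc.png",cv2.resize(im[y0:y0+150,u-100:u+100,::-1],(800,600),interpolation=cv2.INTER_CUBIC))
```

```text
321 24 35.275
```

View pics/finc.png

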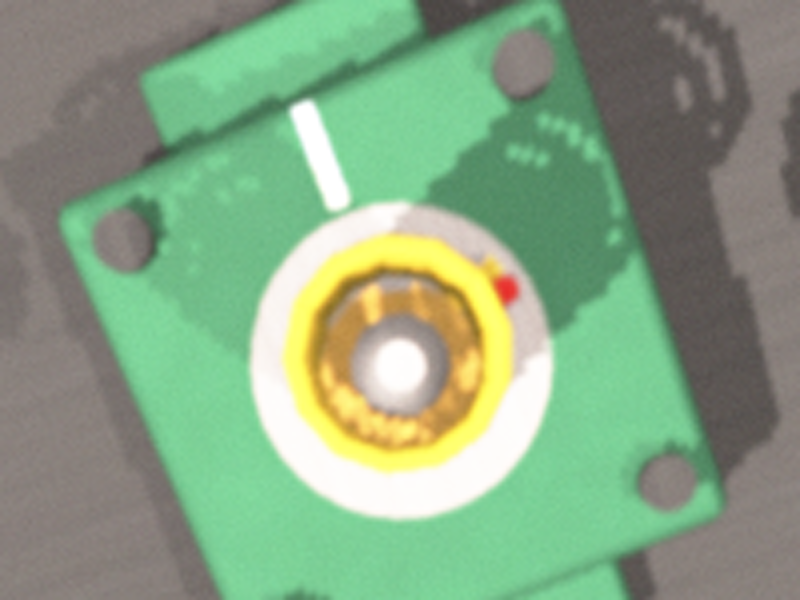

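The spring is upright and concentric with the rod at (400,355), and its wire end at (492,265) is against the red pin at (507,290). I hand the job in.

```bash
python3 -c "
from workcell import bot
print(bot.finish_job())"
```

```text
the job is handed in; nothing more can be done
None
```

The yellow spring from the tray is fully home on the seat, its wire end turned up against the red stop pin and the gripper clear; I handed the job in at about 35 s with no verdict returned.

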